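# Pin a serving board to the sanding jig

### The arm

A 6-joint arm with a two-finger parallel gripper is mounted at the origin on the work surface. World frame = base frame: x ahead of the robot, y to its left, z up, the work surface at z = 0. Lengths are in m, angles in degrees, forces in N, time in s.
With the tool pointing down it reaches from about 0.3 to 0.75 m from the base axis. Payload 8.5 kg.
Tool frame: the origin (TCP) lies on the centre line of the jaws, within the pads' length; the fingertips stand env.tcp_to_tips ahead of it and the grasp point (between the pads) lies 8 mm behind it (env.tcp_to_tips is the distance from the TCP to the fingertips, in m); z points along the fingers, y is the direction in which the jaws open and shut (so a half turn about z gives the same grasp; the last joint's range is limited). The gripper opens to 85 mm and grips with 20 to 120 N. Pads are 22 mm wide; open, the fingers measure 114 mm over their backs; the gripper's body (76 mm by 85 mm) begins 54 mm behind the grasp point. The pads swing forward as they close: fully open they stand 13 mm farther back than shut.
Start: joints at [-77.424, 21.807, 74.336, -0, 83.858, -12.336], TCP at [0.232, -0.499, 0.203] pointing down, gripper open.
Joint ranges: [-178.18, 178.18], [-50.72, 133.34], [12.68, 142.11], [-81.47, 261.47], [9.98, 163.14], [-165.26, 165.26]. Speed limits (degrees/s): [136.94, 136.94, 180, 180, 180, 180].

### API

Orientations are given as a 3x3 rotation matrix whose columns are the frame's x, y, z axes.
In Python, from rig import env gives the robot as it stands. The module is installed in compiled form; this text tells all that it offers.
- The arm moves only by the tool carry_out, never from a script. Its argument "rows" is a list of rows, each an object of numbers: "tx", "ty", "tz": the shift along the tool's x, y, z in cm; "yaw": the turn about the tool's z in rad. In form: [{"tx": .., "ty": .., "tz": .., "yaw": ..}, ...]. A call has 1 to 12 rows; each row shifts and turns the pose as measured when the row begins, along the tool's axes as they then stand; what a row does not reach is not made up. A row lasts 1/10 s, in which the tool goes at most 50 mm and 8.59 degrees, less where a joint would pass 70% of its speed; a pose out of reach is approached as far as the arm can. A call is refused whole if a number of a shift passes 5 or a number of a turn 0.15, either way. A call with a gripper value outside its range is refused whole. "jaw" is the closure, from -1 (fully open) to 1 (shut), set as the call begins (left out, the last holds). The fingers move at their own pace and stop on an object; "squeeze" is the grip in N (left out, the last holds). Time passes only in rows, so rows that do not move let the fingers close. It gives the time, the measured TCP pose, the force and the opening at its end, in the units of the state.
- env.observe(): the state, without advancing time (a new reading comes with each control period).
- env.get_image(name): name is "scene" or "top"; returns the picture (420x560x3 uint8, red, green, blue); there is no depth.
- env.camera_params(name): a dict with "vertical_fov" (degrees; the focal length in pixels is half the picture's height over the tangent of half this angle, whatever the lens; pixels are square), "cx", "cy" (the principal point, pixels), "view" (4x4, takes a point from world to camera coordinates). Camera axes: x right, y up, looking along -z (the intrinsics and any distortion apply to the point x, -y, -z); pixel columns grow to the right and rows downward; lengths in m; the calibration is good to about 2 mm. A picture is of the moment at which its call begins. camera_params takes no time and is no camera call.
- env.close_job(): hands the job in, once; it reports no verdict.
The state is a dict: "time_s": time; "q": joint angles; "qvel": joint speeds; "joint_efforts": joint torques, N m; "position": TCP position; "tool_rot": TCP orientation; "ft_force": force on the tool from outside, world axes, zero at the start; "wrist_torque": the same for the moment, N m; "grip_width": finger opening in m.
Only numpy, scipy, OpenCV 4.12 (cv2) and the standard library are available. Lean on these libraries where they do the work, as an engineer would, in place of code of your own. Each camera call takes 0.05 s, during which the arm holds its last target. There are 200 camera calls.

### The job

Pin the paddle-shaped serving board to its sanding jig: take the peg with the plain round knob out of the rack, set its tip down on the board's wood about 45 mm from the hole in the handle, and slide it over the wood to the hole until it drops in; do not bring it in over the hole from above. Leave it standing upright and let go, with its collar flat on the board. Leave the square-headed and the T-headed pegs in the rack as they are.

Things in the scene. Friction and masses are not known exactly. Their poses are not given: they have to be found in the camera images.
- peg: The peg to use: steel shank 16 mm across, 40 mm long, its last 12 mm tapered to a blunt 6 mm tip; steel collar 46 mm across, 6 mm thick; above it a plain round dark wooden knob 28 mm across, 46 mm tall (top of peg 92 mm above the tip; grip it 70 mm above the tip). About 100 to 200 g. Stands in one of three holes of a fixed 50 mm high rack (90 mm apart, any order). Origin: the lower tip, on the axis; z up.
- board: Pale paddle-shaped board, fixed on a plywood jig; flat top 48 mm above the bench. Origin: centre of the 28 mm hole in its handle, at top level; x runs from the hole to the wide end, z up. Handle 70 mm wide, x = -35 to 70 mm; then 160 mm wide; top clear and level for x = 16 to 250 mm. Hole straight down, 48 mm deep, rim bevelled 2 mm. Peg fully in: collar on the board, tip 40 mm below its top.
- square_peg: A peg to leave alone: steel shank 16 mm across, 40 mm long, its last 12 mm tapered to a blunt 6 mm tip; steel collar 46 mm across, 6 mm thick; above it a square dark wooden block 40 x 40 mm, 30 mm tall. Stands in one of three holes of a fixed 50 mm high rack (90 mm apart, any order). Origin: the lower tip, on the axis; z up.
- tee_peg: A peg to leave alone: steel shank 16 mm across, 40 mm long, its last 12 mm tapered to a blunt 6 mm tip; steel collar 46 mm across, 6 mm thick; above it a 22 mm steel neck and a dark wooden cross bar 75 mm long, 18 mm thick, along y. Stands in one of three holes of a fixed 50 mm high rack (90 mm apart, any order). Origin: the lower tip, on the axis; z up.

How it is judged (in metres and radians):
On the way, in this order (a step that is already met when the one before it is completed fails the run):
1. the peg's tip rests on the board's top, 20 to 90 mm from the hole's centre, the peg within 20 degrees of upright (contact force between peg and board above 0.2 N and z of peg in the frame of board between -0.005 and 0.006 m and horizontal distance between peg and board between 0.02 and 0.09 m and angle between peg's own z axis and vertical below 0.35 rad), for 0.05 s.
2. the peg's tip has dropped into the hole, at least 15 mm below the board's top (z of peg in the frame of board below -0.015 m and horizontal distance between peg and board below 0.014 m), for 0.1 s.
At the end, for the whole second after the job is handed in: The round-knobbed peg stands in the board's hole, released and at rest: tip at least 35 mm below the board's top (fully in is 40), within 13 mm of the hole's axis, within 8.5 degrees of upright. The square-headed and T-headed pegs are within 30 mm of where they started (z of peg in the frame of board below -0.035 m and horizontal distance between peg and board below 0.013 m and angle between peg's own z axis and vertical below 0.15 rad and linear speed of peg below 0.02 m/s and distance of each of square_peg, tee_peg from where it was at the start of the episode below 0.03 m); the robot touches nothing.
It fails at once if the peg's tip is brought in from above instead of slid: over the hole (within 14 mm of its axis) and more than 15 mm above the board's top (z of peg in the frame of board above 0.015 m and horizontal distance between peg and board below 0.014 m).
It fails at once if the square-headed or T-headed peg is moved by more than 30 mm (not (distance of square_peg from where it was at the start of the episode below 0.03 m) or not (distance of tee_peg from where it was at the start of the episode below 0.03 m)).
It also fails if it takes over 42 s, if anything falls off the work surface, if the arm or the gripper's body presses on something with over 40 N, if the wrist force passes 120 N, or if a joint passes its speed limit or range.

## Working session

There is one attempt and no reset: what is moved stays moved. The work goes in short steps, Python scripts to look and compute and a tool call to move; the robot and the scene stay as the last step left them, time stands still between calls to the robot, and variables do not carry over. Pictures are saved under pics/ and viewed, about 8 in all and at most 12, crops included, and the job is handed in when it is done.

Besides the shell and the picture viewer there is one more tool, called by a JSON object that holds its "op" and its "data". carry_out: Moves the arm, as the interface text tells. Its arguments: {"type":"object","properties":{"rows":{"type":"array","items":{"type":"object","properties":{"tx":{"type":"number"},"ty":{"type":"number"},"tz":{"type":"number"},"yaw":{"type":"number"}}}},"jaw":{"type":"number"},"squeeze":{"type":"number"}},"required":["rows"]}

```bash
mkdir -p pics; python3 - <<'E'
from rig import env
import cv2
for n in("scene","top"):
    cv2.imwrite(f"pics/{n}0.png",env.get_image(n)[:,:,::-1]); print(env.camera_params(n))
print(env.observe(),env.tcp_to_tips)
E
```

```text
{'vertical_fov': 43.11785423266771, 'cx': 280.05501156771504, 'cy': 213.2978345571825, 'view': array([[-0.45190327,  0.89196659, -0.01338077,  0.25767951],
       [-0.66755566, -0.32818248,  0.66833054,  0.30451836],
       [ 0.59173717,  0.31095316,  0.74374408, -1.35672753],
       [ 0.        ,  0.        ,  0.        ,  1.        ]])}
{'vertical_fov': 50.53446491583855, 'cx': 291.30607475272865, 'cy': 209.1205505291342, 'view': array([[ 0.13069095, -0.99140654, -0.00573935, -0.07871985],
       [ 0.96633135,  0.12608701,  0.22428954, -0.54539367],
       [-0.22163846, -0.03485872,  0.97450565, -0.77827117],
       [ 0.        ,  0.        ,  0.        ,  1.        ]])}
{'time_s': 0.1, 'q': array([-7.74227836e+01,  2.18387040e+01,  7.43772434e+01, -1.94593641e-05,
        8.38573068e+01, -1.23348717e+01]), 'qvel': array([ 0.05562346, -0.01901027, -0.14029977,  0.05971267, -0.10688944,
        0.07485019]), 'joint_efforts': array([ 3.31892828e-03, -4.49221909e+01, -2.31656474e+01, -1.81626292e-04,
        3.73336690e-03,  2.63348954e-05]), 'position': array([ 0.23161886, -0.4985457 ,  0.20267743]), 'tool_rot': array([[ 9.06955188e-01,  4.21227029e-01, -2.78735515e-04],
       [ 4.21227033e-01, -9.06954370e-01,  1.24777364e-03],
       [ 2.72795589e-04, -1.24908571e-03, -9.99999183e-01]]), 'ft_force': array([-0.16571533,  0.87443095,  0.37373367]), 'wrist_torque': array([-0.03864276, -0.03606263,  0.04284447]), 'grip_width': 0.08534341680731378} 0.011
```

View pics/scene0.png

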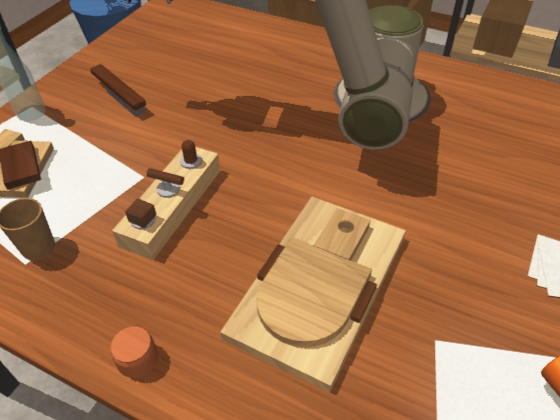

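View pics/top0.png

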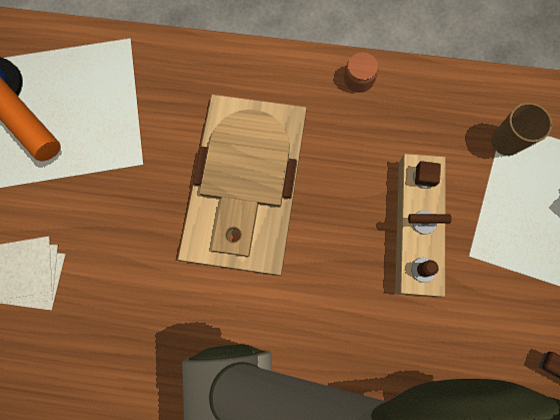

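Scene: the round-knob peg is at the rack end nearest the robot, scene (189,150) / top (428,268). The T peg is in the middle and the square one is at the far end. The handle hole is at scene (346,227) / top (233,235). Next I measure both.

```bash
cat > h.py <<'E'
import numpy as np, cv2
from rig import env
def cam(n):
    p=env.camera_params(n); f=210/np.tan(np.radians(p['vertical_fov']/2)); return p,f
def proj(n,P):
    p,f=cam(n); c=p['view'][:3,:3]@np.array(P)+p['view'][:3,3]
    return np.array([p['cx']+f*c[0]/-c[2], p['cy']-f*c[1]/-c[2]])
def onz(n,uv,z):
    p,f=cam(n); R=p['view'][:3,:3]; t=p['view'][:3,3]
    d=R.T@np.array([(uv[0]-p['cx'])/f,-(uv[1]-p['cy'])/f,-1]); o=-R.T@t
    return o+d*(z-o[2])/d[2]
E
python3 - <<'E'
from h import *
print("hole top",onz("top",(233,235),.048),"scene",onz("scene",(346,227),.048))
print("knobtop top",onz("top",(430,266),.102),"scene",onz("scene",(188,144),.102))
for n,uv in(("top",(424,271)),("scene",(190,161))): print("collar",n,onz(n,uv,.056))
print("sq collar", onz("top",(424,176),.056),"shoulders",onz("top",(199,193),.048),onz("top",(290,206),.048))
t=cv2.imread("pics/top0.png"); s=cv2.imread("pics/scene0.png")
def c(im,x,y): return cv2.resize(im[y-25:y+25,x-33:x+33],(396,300),interpolation=cv2.INTER_CUBIC)
cv2.imwrite("pics/m.png",np.vstack([np.hstack([c(t,233,235),c(t,428,268)]),np.hstack([c(s,346,227),c(s,189,152)])]))
E
```

```text
hole top [0.48990843 0.09639157 0.048     ] scene [0.49332092 0.10056289 0.048     ]
knobtop top [ 0.47234975 -0.26123955  0.102     ] scene [ 0.47368568 -0.25718242  0.102     ]
collar top [ 0.4681007  -0.26417011  0.056     ]
collar scene [ 0.47527878 -0.25892985  0.056     ]
sq collar [ 0.65051256 -0.2524096   0.056     ] shoulders [0.56275922 0.17496025 0.048     ] [ 0.55989995 -0.00333889  0.048     ]
```

View pics/m.png

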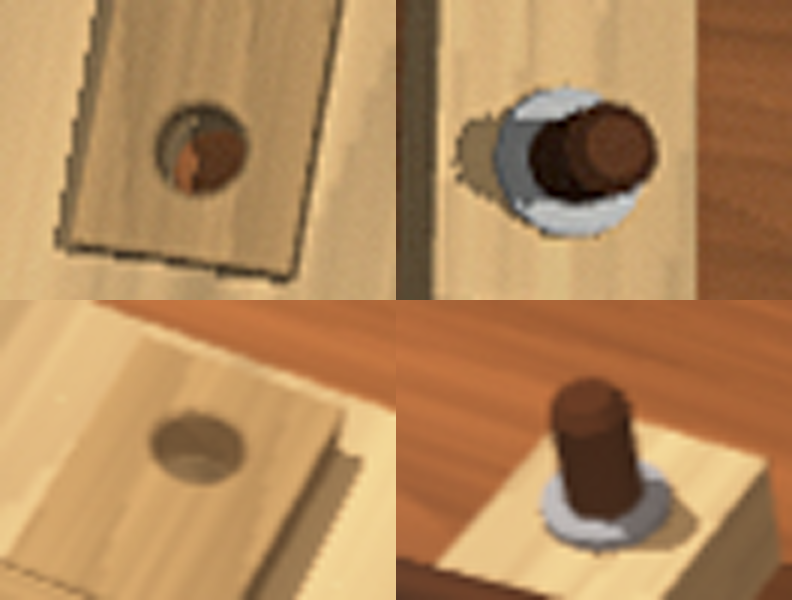

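Crop view: the hole centre is at top (233.2,234.4) and scene (345.4,226.3). The knob top is at top (431.9,266.8) and scene (188.3,142.1). The collar is at top (423.6,269.6) and scene (190.6,160.3).

```bash
python3 - <<'E'
from h import *
for l,z,a,b in(("hole",.048,(233.2,234.4),(345.4,226.3)),("knob",.102,(431.9,266.8),(188.3,142.1)),("collar",.056,(423.6,269.6),(190.6,160.3))):
    print(l,onz("top",a,z).round(4),onz("scene",b,z).round(4))
# handle edges at hole row & end corners (top crop px/6 + (200,210))
C=lambda x,y:(200+x/6-.4,210+y/6-.4)
a,b,e,g=[onz("top",C(*p),.048) for p in((62,242),(292,275),(105,0),(342,0))]
print(a,b,e,g,"width",np.linalg.norm(a-b))
print("rack pitch",np.linalg.norm(onz("top",(423.6,269.6),.056)-onz("top",(424,223),.056)))
o=env.observe(); print(o['position'],np.degrees(np.arctan2(o['tool_rot'][1,1],o['tool_rot'][0,1])))
E
```

```text
hole [0.4911 0.0962 0.048 ] [0.4922 0.0989 0.048 ]
knob [ 0.4714 -0.2646  0.102 ] [ 0.4685 -0.2599  0.102 ]
collar [ 0.4706 -0.2633  0.056 ] [ 0.4729 -0.259   0.056 ]
[0.45616801 0.13491893 0.048     ] [0.45529665 0.06177045 0.048     ] [0.53473934 0.13460022 0.048     ] [0.5445623 0.0593209 0.048    ] width 0.07315366643799646
rack pitch 0.08761587960083642
[ 0.23161886 -0.4985457   0.20267743] -65.08790002546779
```

{"op": "carry_out", "data": {"rows": [{"yaw":0.145},{"yaw":0.145},{"yaw":0.145},{"tx":3,"ty":-3},{"tx":3,"ty":-3},{"tx":3,"ty":-3},{"tx":3,"ty":-3},{"tx":3,"ty":-3},{"tx":3,"ty":-3},{"tx":3,"ty":-3},{"tx":2,"ty":-2},{}], "jaw": -1, "squeeze": 40}}

```text
validation failed for argument at $.ro...
```

{"op": "carry_out", "data": {"rows": [{"tx":0,"ty":0,"tz":0,"yaw":0.145},{"tx":0,"ty":0,"tz":0,"yaw":0.145},{"tx":0,"ty":0,"tz":0,"yaw":0.145},{"tx":3,"ty":-3,"tz":0,"yaw":0},{"tx":3,"ty":-3,"tz":0,"yaw":0},{"tx":3,"ty":-3,"tz":0,"yaw":0},{"tx":3,"ty":-3,"tz":0,"yaw":0},{"tx":3,"ty":-3,"tz":0,"yaw":0},{"tx":3,"ty":-3,"tz":0,"yaw":0},{"tx":3,"ty":-3,"tz":0,"yaw":0},{"tx":2,"ty":-2,"tz":0,"yaw":0},{"tx":0,"ty":0,"tz":0,"yaw":0}], "jaw": -1, "squeeze": 40}}

```text
time_s: 1.3
position: [0.4726, -0.2631, 0.1987]
tool_rot: [[1.0, -0.022, -0.004], [-0.022, -1.0, 0.01], [-0.005, -0.01, -1.0]]
ft_force: [-0.1, -0.2, -0.7]
grip_width: 0.0853
```

{"op": "carry_out", "data": {"rows": [{"tx":0,"ty":0,"tz":2.5,"yaw":0},{"tx":0,"ty":0,"tz":2.5,"yaw":0},{"tx":0,"ty":0,"tz":2,"yaw":0},{"tx":0,"ty":0,"tz":2,"yaw":0},{"tx":0,"ty":0,"tz":1.5,"yaw":0},{"tx":0,"ty":0,"tz":1.0,"yaw":0},{"tx":0,"ty":0,"tz":0.8,"yaw":0},{"tx":0,"ty":0,"tz":0,"yaw":0}]}}

```text
time_s: 2.1
position: [0.4693, -0.2645, 0.0703]
tool_rot: [[1.0, -0.023, -0.006], [-0.023, -1.0, 0.009], [-0.007, -0.009, -1.0]]
ft_force: [0.2, -0.7, 0.4]
grip_width: 0.0857
```

```bash
python3 - <<'E'
from h import *
t=env.get_image("top")[:,:,::-1]; s=env.get_image("scene")[:,:,::-1]
c=lambda im,x,y:cv2.resize(im[y-60:y+60,x-40:x+40],(400,600),interpolation=cv2.INTER_CUBIC)
cv2.imwrite("pics/g.png",np.hstack([c(t,428,260),c(s,189,145)])); o=env.observe(); print(o['position'],o['ft_force'],o['tool_rot'][:,2])
E
```

```text
[ 0.46995097 -0.2647728   0.07146141] [-0.49966248 -0.56961654 -0.32247326] [-0.00473226  0.00804484 -0.99995644]
```

View pics/g.png

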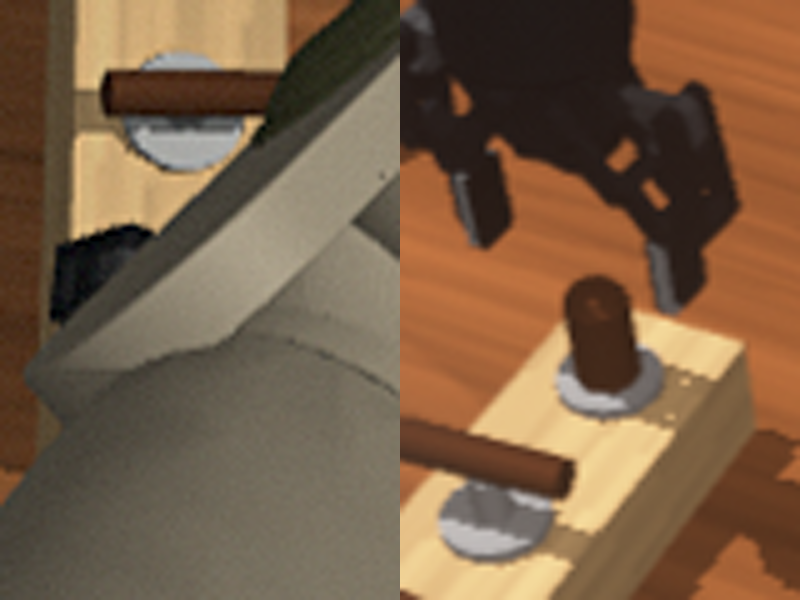

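```bash
python3 - <<'E'
from h import *
# crop px -> scene px
C=lambda x,y:((x-400)/5+149-.4,y/5+85-.4)
for dy in(-.043,.043):
  for z in(.060,.074): print(dy,z,proj("scene",(.470,-.265+dy,z)))
  
for p in((487,245),(672,310)):
  print(C(*p),[onz("scene",C(*p),z).round(3) for z in(.06,.074,.09)])
print("knob top now",onz("scene",C(597,290),.102))
E
```

```text
-0.043 0.06 [171.73350299 151.22130219]
-0.043 0.074 [170.63692012 146.20094049]
0.043 0.06 [206.07121613 163.31647376]
0.043 0.074 [205.27502876 158.28850236]
(166.0, 133.6) [array([ 0.427, -0.353,  0.06 ]), array([ 0.44 , -0.341,  0.074]), array([ 0.455, -0.327,  0.09 ])]
(203.0, 146.6) [array([ 0.428, -0.256,  0.06 ]), array([ 0.441, -0.246,  0.074]), array([ 0.456, -0.234,  0.09 ])]
knob top now [ 0.4700301  -0.25960049  0.102     ]
```

```bash
python3 - <<'E'
from h import *
for z in(.06,.08,.1,.13,.16): print(z,"top left-edge",onz("top",(398.6,256),z).round(3), "proj expected outer",proj("top",(.47,-.208,z)).round(1))
t=env.get_image("top")[:,:,::-1]; s=env.get_image("scene")[:,:,::-1]
c=lambda im,x,y:cv2.resize(im[y-75:y+75,x-50:x+50],(400,600),interpolation=cv2.INTER_CUBIC)
cv2.imwrite("pics/g2.png",np.hstack([c(t,415,260),c(s,195,120)])); print(env.observe()['position'])
E
```

```text
0.06 top left-edge [ 0.489 -0.215  0.06 ] proj expected outer [394.  265.8]
0.08 top left-edge [ 0.486 -0.211  0.08 ] proj expected outer [396.5 264.6]
0.1 top left-edge [ 0.483 -0.206  0.1  ] proj expected outer [399.1 263.5]
0.13 top left-edge [ 0.478 -0.2    0.13 ] proj expected outer [403.2 261.6]
0.16 top left-edge [ 0.474 -0.193  0.16 ] proj expected outer [407.6 259.6]
[ 0.47020293 -0.26476177  0.0718183 ]
```

View pics/g2.png

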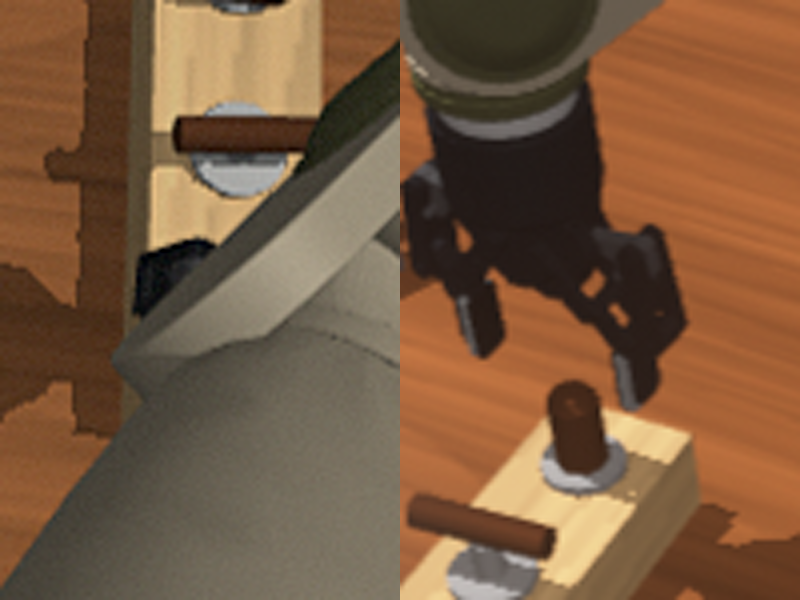

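The reported TCP says the tips straddle the knob, but in scene crop g2 they sit level with the knob top, at about (166,132) and (203,146). That is about 12 px higher than projected. Closing here is harmless and will show how deep the pads really reach.

{"op": "carry_out", "data": {"rows": [{"tx":0,"ty":0,"tz":0,"yaw":0},{"tx":0,"ty":0,"tz":0,"yaw":0},{"tx":0,"ty":0,"tz":0,"yaw":0},{"tx":0,"ty":0,"tz":0,"yaw":0},{"tx":0,"ty":0,"tz":0,"yaw":0},{"tx":0,"ty":0,"tz":0,"yaw":0}], "jaw": 1, "squeeze": 20}}

```text
time_s: 2.9
position: [0.4717, -0.2638, 0.0754]
tool_rot: [[1.0, -0.022, 0.001], [-0.022, -1.0, 0.007], [0.001, -0.007, -1.0]]
ft_force: [-0.9, 5.6, 11.9]
grip_width: 0.0001
```

```bash
python3 - <<'E'
from h import *
t=env.get_image("top")[:,:,::-1]; s=env.get_image("scene")[:,:,::-1]
c=lambda im,x,y:cv2.resize(im[y-75:y+75,x-50:x+50],(400,600),interpolation=cv2.INTER_CUBIC)
cv2.imwrite("pics/g3.png",np.hstack([c(t,415,260),c(s,195,120)])); o=env.observe();print(o['position'],o['grip_width'],o['ft_force'],o['time_s'])
E
```

```text
[ 0.47166994 -0.26388853  0.07538654] -0.0002489337370663535 [-1.20390293  6.98829732 14.11133452] 3.0
```

View pics/g3.png

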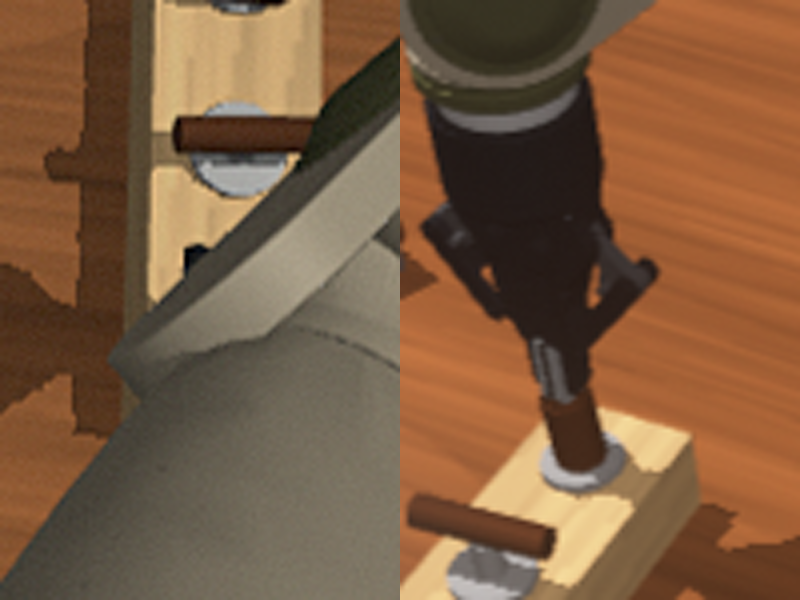

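g3 shows the shut fingertips resting on top of the knob, at scene (187,145), with 14 N upward and opening 0. So the real height is about 38 mm above the reported z, and lateral alignment looks good. I'll retreat, open, and descend by touch-referenced height to a reported z of about 0.034.

{"op": "carry_out", "data": {"rows": [{"tx":0,"ty":0,"tz":-1.5,"yaw":0},{"tx":0,"ty":0,"tz":-0.5,"yaw":0}]}}

```text
time_s: 3.2
position: [0.4716, -0.2635, 0.0959]
tool_rot: [[1.0, -0.021, 0.0], [-0.021, -1.0, 0.007], [0.0, -0.007, -1.0]]
ft_force: [-1.1, -0.1, 0.3]
grip_width: -0.0
```

{"op": "carry_out", "data": {"rows": [{"tx":0,"ty":0,"tz":0,"yaw":0},{"tx":0,"ty":0,"tz":0,"yaw":0},{"tx":0,"ty":0,"tz":0,"yaw":0},{"tx":0,"ty":0,"tz":0,"yaw":0},{"tx":0,"ty":0,"tz":0,"yaw":0},{"tx":0,"ty":0,"tz":0,"yaw":0}], "jaw": -1}}

```text
time_s: 3.8
position: [0.471, -0.2633, 0.0942]
tool_rot: [[1.0, -0.022, -0.001], [-0.022, -1.0, 0.009], [-0.002, -0.009, -1.0]]
ft_force: [0.3, -1.3, -0.2]
grip_width: 0.0849
```

{"op": "carry_out", "data": {"rows": [{"tx":0,"ty":0,"tz":1.5,"yaw":0},{"tx":0,"ty":0,"tz":1.5,"yaw":0},{"tx":0,"ty":0,"tz":1,"yaw":0},{"tx":0,"ty":0,"tz":0.7,"yaw":0},{"tx":0,"ty":0,"tz":0,"yaw":0}]}}

```text
time_s: 4.3
position: [0.4713, -0.2633, 0.0455]
tool_rot: [[1.0, -0.022, -0.001], [-0.022, -1.0, 0.008], [-0.001, -0.008, -1.0]]
ft_force: [0.2, 0.0, 0.2]
grip_width: 0.0856
```

```bash
python3 - <<'E'
from h import *
s=env.get_image("scene")[:,:,::-1]
c=lambda im,x,y:cv2.resize(im[y-50:y+50,x-50:x+50],(600,600),interpolation=cv2.INTER_CUBIC)
cv2.imwrite("pics/g4.png",c(s,190,140)); o=env.observe();print(o['position'],o['tool_rot'][:,2],o['ft_force'],o['time_s'])
E
```

```text
[ 0.47149092 -0.26346409  0.04602864] [ 4.77592091e-05  7.36814683e-03 -9.99972854e-01] [0.56347452 1.14899931 0.05772723] 4.35
```

View pics/g4.png

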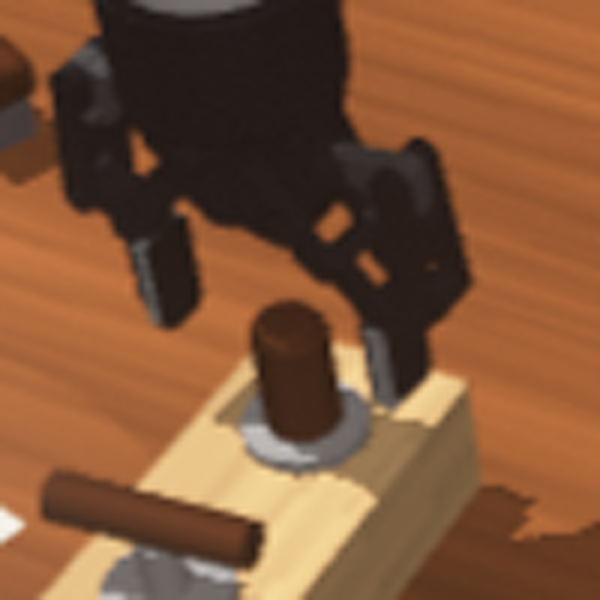

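The open tips straddle the knob at about mid height. I'll go down another 12 mm and grip.

{"op": "carry_out", "data": {"rows": [{"tx":0,"ty":0,"tz":0.6,"yaw":0},{"tx":0,"ty":0,"tz":0.6,"yaw":0},{"tx":0,"ty":0,"tz":0,"yaw":0}]}}

```text
time_s: 4.65
position: [0.472, -0.2638, 0.0342]
tool_rot: [[1.0, -0.022, 0.002], [-0.022, -1.0, 0.006], [0.002, -0.006, -1.0]]
ft_force: [0.9, 0.2, 0.3]
grip_width: 0.0858
```

{"op": "carry_out", "data": {"rows": [{"tx":0,"ty":0,"tz":0,"yaw":0},{"tx":0,"ty":0,"tz":0,"yaw":0},{"tx":0,"ty":0,"tz":0,"yaw":0},{"tx":0,"ty":0,"tz":0,"yaw":0},{"tx":0,"ty":0,"tz":0,"yaw":0},{"tx":0,"ty":0,"tz":0,"yaw":0}], "jaw": 1, "squeeze": 50}}

```text
time_s: 5.25
position: [0.4723, -0.2641, 0.0348]
tool_rot: [[1.0, -0.021, 0.003], [-0.022, -1.0, 0.005], [0.003, -0.005, -1.0]]
ft_force: [0.2, 0.3, -0.7]
grip_width: 0.0266
```

{"op": "carry_out", "data": {"rows": [{"tx":0,"ty":0,"tz":-1,"yaw":0},{"tx":0,"ty":0,"tz":-2,"yaw":0},{"tx":0,"ty":0,"tz":-2.5,"yaw":0},{"tx":0,"ty":0,"tz":-2.5,"yaw":0},{"tx":0,"ty":0,"tz":-2,"yaw":0},{"tx":0,"ty":0,"tz":0,"yaw":0}]}}

```text
time_s: 5.85
position: [0.4713, -0.2638, 0.1401]
tool_rot: [[1.0, -0.022, 0.001], [-0.022, -1.0, 0.007], [0.0, -0.007, -1.0]]
ft_force: [-0.3, -0.5, -1.7]
grip_width: 0.0267
```

{"op": "carry_out", "data": {"rows": [{"tx":0,"ty":-2,"tz":0,"yaw":0},{"tx":0.5,"ty":-3.5,"tz":0,"yaw":0},{"tx":0.7,"ty":-3.5,"tz":0,"yaw":0},{"tx":0.7,"ty":-3.5,"tz":0,"yaw":0},{"tx":0.7,"ty":-3.5,"tz":0,"yaw":0},{"tx":0.7,"ty":-3.5,"tz":0,"yaw":0},{"tx":0.7,"ty":-3.5,"tz":0,"yaw":0},{"tx":0.7,"ty":-3.5,"tz":0,"yaw":0},{"tx":0.7,"ty":-3.5,"tz":0,"yaw":0},{"tx":0.3,"ty":-3.5,"tz":0,"yaw":0},{"tx":0,"ty":-2,"tz":0,"yaw":0},{"tx":0,"ty":0,"tz":0,"yaw":0}]}}

```text
time_s: 7.05
position: [0.527, 0.115, 0.131]
tool_rot: [[1.0, -0.021, -0.022], [-0.021, -1.0, 0.016], [-0.022, -0.015, -1.0]]
ft_force: [0.4, -0.9, -2.1]
grip_width: 0.0267
```

```bash
python3 - <<'E'
from h import *
s=env.get_image("scene")[:,:,::-1]
cv2.imwrite("pics/g5.png",cv2.resize(s[110:310,230:470],(720,600),interpolation=cv2.INTER_CUBIC)); o=env.observe();print(o['position'],o['tool_rot'][:,2],o['ft_force'],o['grip_width'],o['time_s'])
p=o['position'];C=lambda q:((q-np.array([230,110]))*3).round()
for z in(.09,.1,.11,.12): print(z,C(proj("scene",(p[0],p[1],z))))
E
```

```text
[0.52696184 0.11395137 0.13095129] [-0.022538    0.01542321 -0.99962701] [-1.06346143 -0.00695952 -2.61724491] 0.026490768849653023 7.1
0.09 [353. 351.]
0.1 [355. 340.]
0.11 [356. 329.]
0.12 [357. 318.]
```

View pics/g5.png

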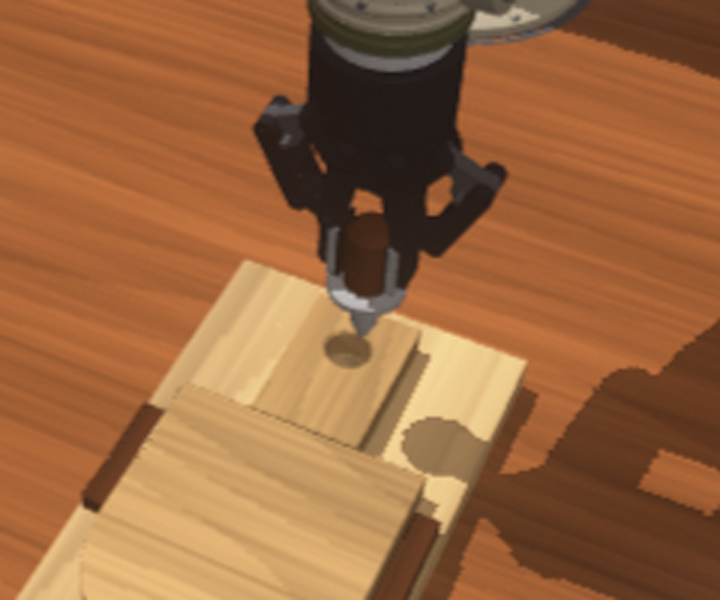

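The peg is held and nearly upright. The tip at crop (363,335) fits z≈0.106 and xy≈(0.526,0.117), in front of the handle and clear of the hole. I'll shift to 45 mm from the hole on the handle's axis and come down.

{"op": "carry_out", "data": {"rows": [{"tx":0.7,"ty":1.0,"tz":0,"yaw":0},{"tx":0.6,"ty":1.0,"tz":0,"yaw":0},{"tx":0,"ty":0,"tz":1.5,"yaw":0},{"tx":0,"ty":0,"tz":1.5,"yaw":0},{"tx":0,"ty":0,"tz":1,"yaw":0},{"tx":0,"ty":0,"tz":0,"yaw":0}]}}

```text
time_s: 7.7
position: [0.5405, 0.085, 0.0877]
tool_rot: [[0.999, -0.03, -0.024], [-0.029, -0.999, 0.014], [-0.024, -0.013, -1.0]]
ft_force: [0.2, -0.2, -1.2]
grip_width: 0.0267
```

```bash
python3 - <<'E'
from h import *
s=env.get_image("scene")[:,:,::-1];t=env.get_image("top")[:,:,::-1]
a=cv2.resize(s[180:280,290:390],(400,400),interpolation=cv2.INTER_CUBIC);b=cv2.resize(t[170:270,180:280],(400,400),interpolation=cv2.INTER_CUBIC)
cv2.imwrite("pics/g6.png",np.hstack([a,b])); o=env.observe();print(o['position'],o['tool_rot'][:,2],o['ft_force'],o['time_s'])
p=o['position'];q=p+(.05)*o['tool_rot'][:,2]
for z in(.05,.06,.07,.08): print(z,((proj("scene",(q[0],q[1],z))-(290,180))*4).round())
E
```

```text
[0.54115934 0.08544794 0.08908483] [-0.02094638  0.01396229 -0.9996831 ] [ 0.31975244 -0.94119647 -1.70135643] 7.8
0.05 [156. 244.]
0.06 [158. 231.]
0.07 [159. 216.]
0.08 [160. 202.]
```

View pics/g6.png

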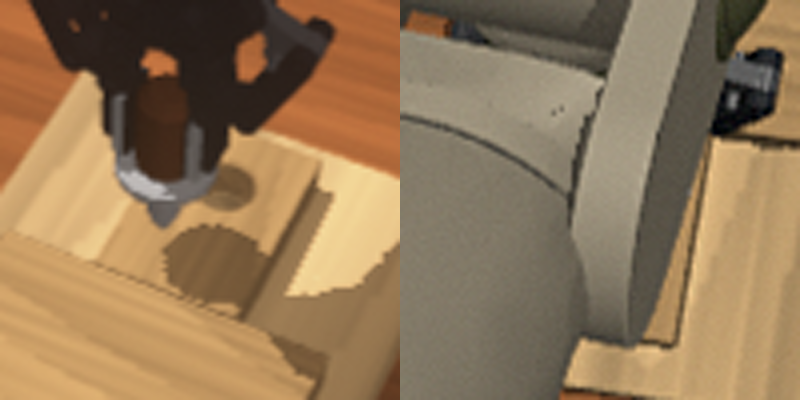

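Tip at crop (164,225) fits z≈0.063, xy≈(0.540,0.088), clear of the hole at (230,188). I'll correct y by +8 mm and lower gently.

{"op": "carry_out", "data": {"rows": [{"tx":0,"ty":-0.8,"tz":0,"yaw":0},{"tx":0,"ty":0,"tz":0.6,"yaw":0},{"tx":0,"ty":0,"tz":0.4,"yaw":0},{"tx":0,"ty":0,"tz":0.2,"yaw":0},{"tx":0,"ty":0,"tz":0.2,"yaw":0}]}}

```text
time_s: 8.3
position: [0.5422, 0.0945, 0.0761]
tool_rot: [[0.999, -0.028, -0.017], [-0.028, -1.0, 0.014], [-0.017, -0.013, -1.0]]
ft_force: [-0.0, 0.1, -1.7]
grip_width: 0.0265
```

{"op": "carry_out", "data": {"rows": [{"tx":0,"ty":0,"tz":0.2,"yaw":0},{"tx":0,"ty":0,"tz":0.2,"yaw":0},{"tx":0,"ty":0,"tz":0.2,"yaw":0}]}}

```text
time_s: 8.6
position: [0.5431, 0.0945, 0.0721]
tool_rot: [[1.0, -0.028, -0.014], [-0.028, -1.0, 0.014], [-0.014, -0.013, -1.0]]
ft_force: [-6.4, -0.4, 24.9]
grip_width: 0.0266
```

Contact at 25 N, reported z 0.072. I'll slide towards the hole (-x) with light downward pressure.

{"op": "carry_out", "data": {"rows": [{"tx":0,"ty":0,"tz":0,"yaw":0},{"tx":-0.5,"ty":0,"tz":0.1,"yaw":0},{"tx":-0.5,"ty":0,"tz":0.1,"yaw":0},{"tx":-0.5,"ty":0,"tz":0.1,"yaw":0}]}}

```text
time_s: 9.0
position: [0.5327, 0.0946, 0.0726]
tool_rot: [[1.0, -0.028, 0.002], [-0.029, -1.0, 0.013], [0.001, -0.013, -1.0]]
ft_force: [5.1, 0.3, 6.1]
grip_width: 0.0267
```

{"op": "carry_out", "data": {"rows": [{"tx":-0.5,"ty":0,"tz":0.1,"yaw":0},{"tx":-0.5,"ty":0,"tz":0.1,"yaw":0},{"tx":-0.5,"ty":0,"tz":0.1,"yaw":0},{"tx":-0.5,"ty":0,"tz":0.1,"yaw":0}]}}

```text
time_s: 9.4
position: [0.519, 0.0947, 0.0726]
tool_rot: [[0.999, -0.029, 0.024], [-0.029, -0.999, 0.012], [0.024, -0.013, -1.0]]
ft_force: [4.8, 0.1, 5.4]
grip_width: 0.0267
```

```bash
python3 - <<'E'
from h import *
s=env.get_image("scene")[:,:,::-1]
cv2.imwrite("pics/g7.png",cv2.resize(s[180:280,290:390],(500,500),interpolation=cv2.INTER_CUBIC)); o=env.observe();print(o['position'],o['tool_rot'][:,2],o['ft_force'],o['time_s'])
E
```

```text
[0.51823575 0.09469563 0.07257628] [ 0.02364123  0.0121758  -0.99964636] [ 3.79405081 -0.38358224  6.17964693] 9.45
```

View pics/g7.png

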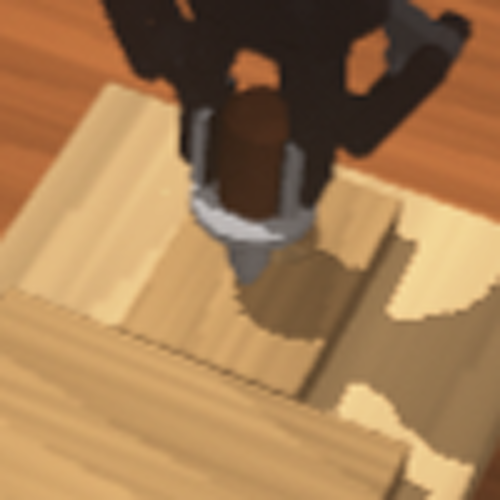

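```bash
python3 - <<'E'
from h import *
print(onz("scene",(339.6,235.6),.048),onz("scene",(345.4,226.3),.048))
E
```

```text
[0.51797342 0.09785591 0.048     ] [0.49221269 0.09890022 0.048     ]
```

The tip at crop (250,280) is 26 mm from the hole with about 1 mm of lateral error. I'll keep sliding.

{"op": "carry_out", "data": {"rows": [{"tx":-0.5,"ty":0,"tz":0.1,"yaw":0},{"tx":-0.5,"ty":0,"tz":0.1,"yaw":0},{"tx":-0.5,"ty":0,"tz":0.1,"yaw":0},{"tx":-0.5,"ty":0,"tz":0.1,"yaw":0}]}}

```text
time_s: 9.85
position: [0.5056, 0.0947, 0.0725]
tool_rot: [[0.998, -0.03, 0.048], [-0.03, -0.999, 0.011], [0.048, -0.013, -0.999]]
ft_force: [4.3, -0.3, 6.1]
grip_width: 0.0263
```

{"op": "carry_out", "data": {"rows": [{"tx":-0.5,"ty":0,"tz":0.1,"yaw":0},{"tx":-0.5,"ty":0,"tz":0.1,"yaw":0},{"tx":-0.4,"ty":0,"tz":0.15,"yaw":0}]}}

```text
time_s: 10.15
position: [0.4894, 0.0952, 0.0677]
tool_rot: [[0.999, -0.03, 0.046], [-0.03, -0.999, 0.011], [0.046, -0.013, -0.999]]
ft_force: [0.4, 0.9, -1.7]
grip_width: 0.0263
```

The peg has dropped in by 5 mm with no lateral load. I'll lower along the peg axis.

{"op": "carry_out", "data": {"rows": [{"tx":0,"ty":0,"tz":0.5,"yaw":0},{"tx":0,"ty":0,"tz":0.6,"yaw":0},{"tx":0,"ty":0,"tz":0.6,"yaw":0},{"tx":0,"ty":0,"tz":0.5,"yaw":0}]}}

```text
time_s: 10.55
position: [0.4882, 0.0957, 0.0427]
tool_rot: [[0.999, -0.03, 0.041], [-0.03, -0.999, 0.012], [0.041, -0.013, -0.999]]
ft_force: [-0.9, -0.4, -2.6]
grip_width: 0.0265
```

{"op": "carry_out", "data": {"rows": [{"tx":0,"ty":0,"tz":0.4,"yaw":0},{"tx":0,"ty":0,"tz":0.2,"yaw":0},{"tx":0,"ty":0,"tz":0.1,"yaw":0},{"tx":0,"ty":0,"tz":0.1,"yaw":0}]}}

```text
time_s: 10.95
position: [0.4887, 0.0957, 0.0334]
tool_rot: [[0.999, -0.03, 0.04], [-0.03, -0.999, 0.012], [0.04, -0.013, -0.999]]
ft_force: [-2.8, 0.2, 12.7]
grip_width: 0.0263
```

Collar contact at 12.7 N, and reported z is 39 mm below the sliding height. Next I release and retreat.

{"op": "carry_out", "data": {"rows": [{"tx":0,"ty":0,"tz":0,"yaw":0},{"tx":0,"ty":0,"tz":0,"yaw":0},{"tx":0,"ty":0,"tz":0,"yaw":0},{"tx":0,"ty":0,"tz":0,"yaw":0},{"tx":0,"ty":0,"tz":0,"yaw":0},{"tx":0,"ty":0,"tz":0,"yaw":0}], "jaw": -1}}

```text
time_s: 11.55
position: [0.4898, 0.0957, 0.0344]
tool_rot: [[0.999, -0.03, 0.043], [-0.03, -0.999, 0.011], [0.043, -0.013, -0.999]]
ft_force: [-0.0, -0.4, 0.8]
grip_width: 0.0854
```

{"op": "carry_out", "data": {"rows": [{"tx":0,"ty":0,"tz":-1,"yaw":0},{"tx":0,"ty":0,"tz":-2,"yaw":0},{"tx":0,"ty":0,"tz":-3,"yaw":0},{"tx":0,"ty":0,"tz":-3,"yaw":0},{"tx":0,"ty":0,"tz":-3,"yaw":0},{"tx":-2,"ty":0,"tz":-2,"yaw":0},{"tx":-3,"ty":0,"tz":0,"yaw":0},{"tx":-3,"ty":0,"tz":0,"yaw":0},{"tx":0,"ty":0,"tz":0,"yaw":0},{"tx":0,"ty":0,"tz":0,"yaw":0}]}}

```text
time_s: 12.55
position: [0.401, 0.0964, 0.183]
tool_rot: [[0.998, -0.03, 0.049], [-0.03, -0.999, 0.011], [0.049, -0.012, -0.999]]
ft_force: [0.5, 0.3, -0.7]
grip_width: 0.0853
```

```bash
python3 - <<'E'
from h import *
s=env.get_image("scene")[:,:,::-1]
cv2.imwrite("pics/g8.png",cv2.resize(s[110:310,100:400],(800,533),interpolation=cv2.INTER_CUBIC)); o=env.observe();print(o['position'],o['ft_force'],o['grip_width'],o['time_s'])
C=lambda P:((proj("scene",P)-(100,110))*8/3).round()
print("expected knob top",C((.4917,.0975,.1)),"collar",C((.4917,.0975,.054)))
E
```

```text
[0.40096939 0.09641783 0.18282402] [-0.74368485  0.48358535 -0.05498062] 0.08517835327377435 12.6
expected knob top [659. 259.] collar [653. 303.]
```

View pics/g8.png

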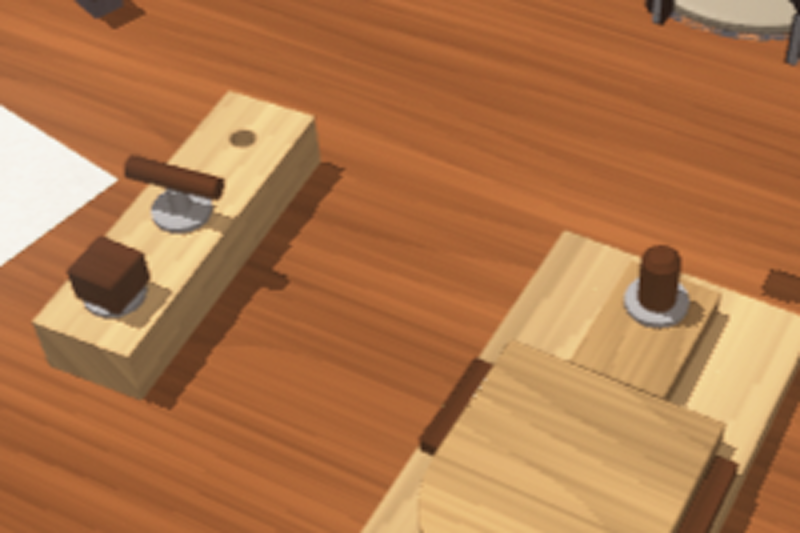

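The peg stands upright with its collar flat on the board: knob top at (660,255), collar at (656,303), as expected. The gripper is clear and the other two pegs are untouched.

```bash
python3 -c "
from rig import env
print(env.close_job())"
```

```text
the job is handed in; nothing more can be done
None
```

The round-knobbed peg is in the handle hole, upright and released, and I handed the job in at about 12.6 s of the 42 s. I set the tip down about 50 mm from the hole, not the 45 mm asked for. I then slid it over the wood at about 5–6 N until it dropped in, and lowered it until the collar met the board.

**Last checks:**
- **Seating:** the final picture shows the knob and collar within about 2 px of where a fully seated peg should appear. The reported height fell about 39 mm from sliding to seated, against 40 mm expected.
- **Other pegs and gripper:** the square and T pegs look unmoved in the rack. The gripper is open and well clear of everything, and the force reading is about zero.

**What disagreed or went wrong:**
- **Height reading:** the reported tool height read about 38 mm lower than the cameras and touch showed. My first descent therefore stopped too high, and the fingers shut on top of the knob, pressing it with about 14 N. I corrected the height from that contact.
- **Touchdown force:** the tip met the board at about 25 N, harder than planned, but below the force limits.
- **Tool tilt:** the tool leaned up to about 3° during the slide, and the peg stood straight once released.

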